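Clear the tape roll and hold the exposure unit's lid at its loading mark

ROBOT

A 7-joint arm with a two-finger parallel gripper is mounted at the origin on the work surface. World frame = base frame: x ahead of the robot, y to its left, z up, the work surface at z = 0. Lengths are in mm, angles in rad, forces in N, time in s.
With the tool pointing down it reaches from about 425 to 825 mm from the base axis. Payload 3.6 kg.
Tool frame: the origin (TCP) lies on the centre line of the jaws, within the pads' length; the fingertips stand manip.nose_length ahead of it and the grasp point (between the pads) lies 8 mm behind it (manip.nose_length is the distance from the TCP to the fingertips, in mm); x points along the fingers, y is the direction in which the jaws open and shut, and the axes are right-handed (so a half turn about x gives the same grasp; the last joint's range is limited). The gripper opens to 93 mm and grips with 3 to 60 N. Pads are 15 mm wide; open, the fingers measure 128 mm over their backs; the gripper's body (75 mm by 188 mm) begins 65 mm behind the grasp point.
Start: joints at [-1.129, 0.615, -0.013, 1.423, 0.008, 1.103, -0.04], TCP at [293.064, 580.152, 229.64] pointing down, gripper open.
Joint ranges: [-3.12, 3.12], [-0.3, 2.06], [-1.34, 1.32], [0.26, 2.42], [-1.36, 4.5], [0.01, 1.98], [-2.84, 2.84]. Speed limits (rad/s): [2.79, 2.79, 3.14, 3.14, 3.14, 3.14, 3.14].

INTERFACE

Orientations are given as a 3x3 rotation matrix whose columns are the frame's x, y, z axes.
In Python, from station import readout, viewer, job_done, manip gives the robot as it stands.
- The arm moves only by the tool jog_arm, never from a script. Its argument "plan" is a list of rows, each an object with "linear": the shift along the world's x, y, z in cm, a list of three; "turn": the turn about the world's z in rad. A call has 1 to 20 rows; each row shifts and turns the commanded pose from where the row before left it; what a row does not reach is not made up. A row lasts 1/10 s, in which the tool goes at most 50 mm and 8.59 degrees, less where a joint would pass 70% of its speed; a pose out of reach is approached as far as the arm can. A call is refused whole if a number of a shift passes 5 or a number of a turn 0.15, either way. A call with a gripper value outside its range is refused whole. "fingers" is the opening, from -1 (shut) to 1 (fully open), set as the call begins (left out, the last holds). The fingers move at their own pace and stop on an object; "newtons" is the grip in N (left out, the last holds). Time passes only in rows, so rows that do not move let the fingers close. It gives the time, the measured TCP pose, the force and the opening at its end, in the units of the state.
- readout.state(): the state, without advancing time (a new reading comes with each control period).
- viewer.grab_frame(name): name is "scene" or "top"; returns the picture (400x640x3 uint8, red, green, blue); there is no depth.
- viewer.get_calibration(name): a dict with "K" (3x3 intrinsics, pixels), "dist" ([k1, k2, p1, p2, k3] as OpenCV has them; the pictures are not rectified), "xyz" and "orientation" of the camera in the world. Camera axes: x right, y down, z forward; pixel columns grow to the right and rows downward; lengths in mm; the calibration is good to about 2 mm. A picture is of the moment at which its call begins. get_calibration takes no time and is no camera call.
- job_done(): hands the job in, once; it reports no verdict.
Trained networks look in the newest picture that a camera, given by its name, has taken for a name from the list of things; names that differ only in an ending like _2 or _b are one class to them, and where a whole thing is asked for, a point or a joint stands for the part that bears it (a point fixed in the world has none). Each returns a list of dicts, best first, with "score" (0 to 1); they miss things now and then, are a little off and sometimes report something else, mostly with a low value. They report only what shows in the picture. A call takes as long as a camera call. They do not tell look-alikes from the thing itself.
- viewer.find_in(camera, name): "box" ([centre column, centre row, width, height] in pixels, round what is visible of it).
The state is a dict: "time_s": time; "joint_pos": joint angles; "joint_vel": joint speeds; "tau": joint torques, N m; "tool_pos": TCP position; "tool_rot": TCP orientation; "wrist_force": force on the tool from outside, world axes, zero at the start; "wrist_torque": the same for the moment, N m; "grip_width": finger opening in mm.
Only numpy, scipy, OpenCV 4.12 (cv2) and the standard library are available. Lean on these libraries where they do the work, as an engineer would, in place of code of your own. Each camera call takes 0.05 s, during which the arm holds its last target. There are 200 camera calls.

TASK

Somebody has left a roll of yellow tape over the knob of the exposure unit's lid: lift the roll off and lay it flat on the floor of the wooden tape tray, beside the blue roll, with the lid still shut. Then lift the sprung lid by its knob until the red pin on its side stands level with the green clip on the slotted stay (not well past it, or the tubes shine out), and finish while still holding the lid steady there by the knob so that I can slide the film in. Leave the clip as it is set and do not disturb the blue roll, the jar or the pen cup.

Things in the scene. Friction and masses are not known exactly. Their poses are not given: they have to be found in the camera images.
- unit: UV exposure unit, grey metal case 270 mm deep (x) by 330 wide (y), fixed. Origin: centre of its underside; x to the rear (hinge), y to its left. The shut lid's top is 122 mm above the table. A control strip (y -165 to -99 mm, 135 high with its timer knob) runs along the right side; the slotted aluminium stay stands upright along the left side (y 165 to 198 mm), to 265 mm high.
- hinge (a point): Point on the hinge axis of the lid, on the lid's centre line, 125 mm behind and 32.5 mm left of the unit's origin, 108 mm above the table. The axis runs along the unit's y. The point's axes are the unit's.
- lid (a joint): Angle of the lid in rad: 0 shut and level, grows as the front edge rises (limit 1.0). Lid 260 mm deep, 255 wide, 22 thick; its top is 14 mm above the hinge axis when shut. A torsion spring and its weight (0.55 kg) push it shut: about 6 N at the knob when shut, 8 N at 0.7 rad; it falls shut if let go.
- knob: The lid's black upright knob on the lid's top (turns stiffly on its screw), on the centre line, 225 mm in front of the hinge axis, 40 mm behind the front edge. Origin: centre of its foot on the lid's top; z along the knob (tilts with the lid). 46 mm tall: foot flange 26 mm diameter up to 5 mm, stem 18 mm diameter to 36 mm, head 22 mm diameter above.
- clip (a joint): Angle in rad at which the green clip is clamped on the stay (between 0.40 and 0.75). When lid has this value the red pin is exactly level with the clip's white centre line.
- mark (a point): Point in the stay's slot, level with the centre line of the green clip, 170 mm from the hinge axis. The clip is 16 mm tall along the slot, 22 mm across and 26 mm wide, just outside the slot. The point's axes: -x points away from the hinge, y along the hinge axis, z along the slot, upwards (opening).
- pin (a point): Centre of the outer end of the red pin on the lid's left edge, 170 mm from the hinge axis; it travels along the stay's slot as the lid rises.
- tape: Roll of yellow paper tape, 56 mm outside diameter, 38 mm core hole, 25 mm tall, about 60 g. It starts flat on the lid with the knob standing up through its core. Origin at the centre of its underside, z along its axis (up).
- tray: Low wooden tape tray, 220 mm (x) by 140 mm (y), 30 mm high, walls and floor 5 mm thick, fixed. Origin at the centre of its underside. Its near end (-x half) is empty, a blue roll lies in its far end (+x half). It stands to the left or right of the unit.
- blue_tape: Blue tape roll of the same size as the yellow one, lying in the tray, about 55 mm beyond its centre. Origin at the centre of its underside.
- jar: Red jar with black lid, 58 mm diameter, 85 mm tall, standing on the table. Origin at the centre of its underside.
- pen_cup: White cup holding pens, 70 mm diameter, 90 mm tall (pens to 150 mm), standing on the table. Origin at the centre of its underside.
- plate_box: Flat pink-lidded carton 222 by 142 mm, 45 mm high, fixed on the other side of the unit from the tray. Origin at the centre of its underside.
Mind the look-alikes: they are no part of the job. There is more than one size of the tape; the job needs the smallest.

How it is judged:
By the outcome, as a careful person would: the job done as asked, in the order asked, and still so for the second after the job is handed in, while the arm keeps its last pose, push and grip.
It also fails if it takes over 58 s, if anything falls off the work surface, if the arm or the gripper's body presses on something with over 40 N, if the wrist force passes 120 N, or if a joint passes its speed limit or range.

## Working session

There is one attempt and no reset: what is moved stays moved. The work goes in short steps, Python scripts to look and compute and a tool call to move; the robot and the scene stay as the last step left them, time stands still between calls to the robot, and variables do not carry over. Pictures are saved under pics/ and viewed, on a budget of 10 in all, crops included, one or two more only if the job needs it, and the job is handed in when it is done.

Besides the shell and the picture viewer there is one more tool, called after "Request:" as name(argument=value, ...), one argument or row to a line, values as JSON. jog_arm: Moves the arm, as the interface text tells. Its arguments: {"type":"object","properties":{"plan":{"type":"array"},"fingers":{"type":"number"},"newtons":{"type":"number"}},"required":["plan"]}

```bash
mkdir -p pics; ls
python3 - <<'E'
from station import readout, viewer, manip
import cv2, numpy as np
print(manip.nose_length)
s=readout.state(); print(s['time_s'],s['tool_pos'],np.round(s['tool_rot'],3).tolist(),s['grip_width'])
for n in('scene','top'):
    im=viewer.grab_frame(n); cv2.imwrite(f'pics/{n}0.png',im[:,:,::-1])
    c=viewer.get_calibration(n); print(n,{k:np.round(v,3).tolist() for k,v in c.items()})
    for o in('tape','tray','knob','unit','clip','pin','jar','pen_cup','plate_box','blue_tape'):
        print(o,[(np.round(d['box']).tolist(),round(d['score'],2)) for d in viewer.find_in(n,o)][:4])
E
```

```text
pics
11.0
0.0 [292.75646947 579.49603062 228.51393058] [[-0.001, 0.451, 0.893], [-0.002, 0.893, -0.451], [-1.0, -0.002, 0.0]] 92.93430973640986
scene {'K': [[487.197, 0.0, 320.37], [0.0, 487.197, 200.512], [0.0, 0.0, 1.0]], 'dist': [0.002, 0.0, 0.0, 0.0, 0.0], 'xyz': [1378.576, 642.682, 1001.261], 'orientation': [[-0.6, 0.534, -0.595], [0.8, 0.383, -0.462], [-0.018, -0.753, -0.658]]}
tape [([384.0, 202.0, 23.0, 23.0], 0.86), ([435.0, 262.0, 86.0, 80.0], 0.63), ([353.0, 182.0, 22.0, 18.0], 0.45)]
tray [([438.0, 262.0, 85.0, 75.0], 0.77), ([329.0, 223.0, 134.0, 97.0], 0.25)]
knob [([351.0, 191.0, 9.0, 13.0], 0.48), ([349.0, 197.0, 20.0, 15.0], 0.34)]
unit [([320.0, 232.0, 157.0, 129.0], 0.6)]
clip [([375.0, 214.0, 18.0, 9.0], 0.42)]
pin [([328.0, 220.0, 140.0, 100.0], 0.76), ([212.0, 180.0, 27.0, 46.0], 0.51)]
jar [([392.0, 290.0, 24.0, 40.0], 0.77), ([352.0, 199.0, 20.0, 16.0], 0.49)]
pen_cup []
plate_box [([255.0, 168.0, 74.0, 57.0], 0.72), ([319.0, 232.0, 155.0, 131.0], 0.68), ([351.0, 193.0, 3.0, 12.0], 0.41)]
blue_tape [([421.0, 270.0, 23.0, 25.0], 0.78), ([318.0, 233.0, 157.0, 13
[... 201 characters left out ...]
121], [-1.0, 0.008, 0.02], [-0.02, -0.12, -0.993]]}
tape [([327.0, 285.0, 25.0, 26.0], 0.72), ([279.0, 283.0, 28.0, 25.0], 0.66), ([285.0, 224.0, 19.0, 26.0], 0.59), ([286.0, 227.0, 7.0, 9.0], 0.26)]
tray [([198.0, 242.0, 50.0, 81.0], 0.68), ([291.0, 194.0, 116.0, 113.0], 0.25)]
knob [([286.0, 225.0, 9.0, 11.0], 0.44)]
unit [([300.0, 193.0, 154.0, 114.0], 0.78)]
clip [([208.0, 178.0, 23.0, 26.0], 0.26)]
pin [([290.0, 191.0, 118.0, 112.0], 0.86)]
jar [([208.0, 178.0, 26.0, 30.0], 0.67)]
pen_cup [([440.0, 175.0, 29.0, 32.0], 0.87)]
plate_box [([443.0, 244.0, 55.0, 85.0], 0.72), ([284.0, 223.0, 17.0, 27.0], 0.48), ([229.0, 186.0, 14.0, 11.0], 0.23)]
blue_tape [([205.0, 220.0, 22.0, 20.0], 0.7)]
```

Run:
```python
import cv2
a=cv2.imread('pics/scene0.png')[130:330,160:490]; b=cv2.imread('pics/top0.png')[120:320,150:480]
cv2.imwrite('pics/a.png',cv2.resize(a,(792,480),interpolation=cv2.INTER_CUBIC))
cv2.imwrite('pics/b.png',cv2.resize(b,(792,480),interpolation=cv2.INTER_CUBIC))
```

```text
(no output)
```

View pics/a.png

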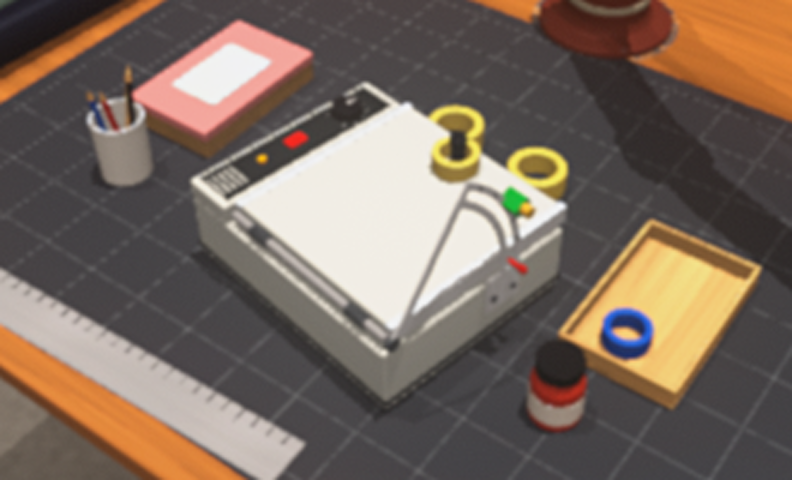

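View pics/b.png

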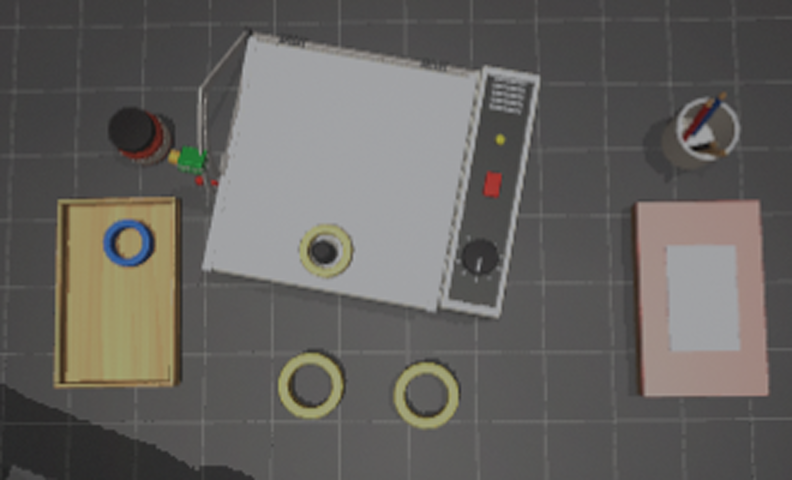

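The candidates for "tape" are the roll over the knob, top (285,224); two larger rolls on the table, top (279,282) and (328,285); and the blue roll at (203,221). The one with the knob through its core is the right one, and it's also the smallest. The crops also show the clip (green), the pin (red) and the tray on the left, with its near end (low in the top view) empty.

```bash
cat > h.py <<'E'
import numpy as np, cv2
from scipy.optimize import least_squares
from station import readout, viewer
CAL={n:viewer.get_calibration(n) for n in('scene','top')}
def proj(n,P):
    c=CAL[n]; R=np.array(c['orientation']).T; t=-R@np.array(c['xyz'])
    return cv2.projectPoints(np.atleast_2d(P).astype(float),cv2.Rodrigues(R)[0],t,np.array(c['K']),np.array(c['dist'],float))[0][:,0]
def onplane(n,uv,z):
    return [least_squares(lambda q:proj(n,[q[0],q[1],z])[0]-p,[500,0]).x for p in np.atleast_2d(uv)]
def tri(a,b): # scene px, top px
    r=least_squares(lambda q:np.r_[proj('scene',q)[0]-a,proj('top',q)[0]-b],[500,0,150]); return r.x,np.sqrt(2*r.cost)
def U(p,P): # unit->world
    x,y,w=p; c,s=np.cos(w),np.sin(w); P=np.atleast_2d(P).astype(float)
    return np.c_[x+c*P[:,0]-s*P[:,1],y+s*P[:,0]+c*P[:,1],P[:,2]]
def blob(im,col,box):
    x0,x1,y0,y1=box; s=im[y0:y1,x0:x1].astype(int); r,g,b=s[...,0],s[...,1],s[...,2]
    m={'g':(g>r+40)&(g>b+40),'r':(r>g+60)&(r>b+60)}[col]; v,u=np.nonzero(m); return np.array([u.mean()+x0,v.mean()+y0]),m.sum()
E
python3 - <<'E'
from h import *
ct=lambda u,v:(150+u/2.4,120+v/2.4)
cs=lambda u,v:(160+u/2.4,130+v/2.4)
L=[[120,160,122],[-140,160,122],[-140,-95,122],[120,-95,122],[-100,32.5,168]]
T=np.array([ct(250,37),ct(206,269),ct(437,310),ct(478,73),ct(323,250)])-.3
Ls=[[-140,160,122],[-100,32.5,168]]; S=np.array([cs(565,207),cs(458,137)])-.3
f=lambda p:np.r_[(proj('top',U(p,L))-T).ravel(),(proj('scene',U(p,Ls))-S).ravel()]
r=least_squares(f,[550,50,0],x_scale=[100,100,1],loss='soft_l1'); p=r.x; print('unit',p,np.round(f(p),1))
print('knob foot',U(p,[-100,32.5,122]))
im={n:cv2.imread(f'pics/{n}0.png')[:,:,::-1] for n in CAL}
gs,gt=blob(im['scene'],'g',(340,420,190,240)),blob(im['top'],'g',(215,245,170,200))
rs,rt=blob(im['scene'],'r',(365,385,230,250)),blob(im['top'],'r',(225,245,188,202))
print(gs,gt,rs,rt)
for a,b in((gs,gt),(rs,rt)):
    q,e=tri(a[0],b[0]); c,s=np.cos(p[2]),np.sin(p[2]); d=q-[p[0],p[1],0]
    u=np.array([c*d[0]+s*d[1],-s*d[0]+c*d[1],q[2]]); print('unit-frame',u,e,'r,ang',np.hypot(125-u[0],u[2]-108),np.arctan2(u[2]-108,125-u[0]))
print('tray rim',np.round(onplane('top',[ct(57,201),ct(175,199),ct(179,384),ct(56,386)],30)))
print('blue',onplane('top',[ct(127,243)],30))
E
```

```text
unit [ 6.21327532e+02  3.40354540e+01 -1.81284568e-01] [-0.2 -0.  -1.1 -0.3 -0.3 -0.1 -0.5  0.9 -0.3 -0.4 -1.2 -1.9 -1.2 -1.4]
knob foot [[528.82577126  84.03219736 122.        ]]
(array([373.46052632, 212.96052632]), np.int64(76)) (array([229.25333333, 185.33333333]), np.int64(75)) (array([375.24137931, 240.03448276]), np.int64(29)) (array([235.36363636, 195.27272727]), np.int64(11))
unit-frame [-34.0724143  177.59676891 205.19375699] 0.21073062715569216 r,ang 186.41528743878908 0.5484708426041042
unit-frame [-45.46627131 180.24502728 105.93383596] 0.2767237709876681 r,ang 170.47879249224465 -0.012120068420004189
tray rim [[597. 409.]
 [599. 269.]
 [384. 261.]
 [382. 404.]]
blue [array([547.1108983 , 324.88800471])]
```

Request:
jog_arm(
  plan=[
    {"linear": [1.7,-3.5,0.1],"turn": 0.0205},
    {"linear": [1.7,-3.5,0],"turn": 0.0205},
    {"linear": [1.7,-3.5,0],"turn": 0.0205},
    {"linear": [1.7,-3.5,0],"turn": 0.0205},
    {"linear": [1.7,-3.5,0],"turn": 0.0205},
    {"linear": [1.7,-3.5,0],"turn": 0.0205},
    {"linear": [1.7,-3.5,0],"turn": 0.0205},
    {"linear": [1.7,-3.5,0],"turn": 0.0205},
    {"linear": [1.7,-3.5,0],"turn": 0.0205},
    {"linear": [1.7,-3.5,0],"turn": 0.0205},
    {"linear": [1.7,-3.5,0],"turn": 0.0205},
    {"linear": [1.7,-3.5,0],"turn": 0.0205},
    {"linear": [1.7,-3.5,0],"turn": 0.0205},
    {"linear": [1.7,-3.5,0],"turn": 0.0205},
    {"linear": [0,0,0],"turn": 0},
    {"linear": [0,0,0],"turn": 0},
  ],
  fingers=1,
  newtons=20,
)

```text
time_s: 2.7
tool_pos: [531.3, 89.2, 230.6]
tool_rot: [[-0.0, 0.183, 0.983], [0.0, 0.983, -0.183], [-1.0, 0.0, -0.0]]
wrist_force: [-0.4, 0.4, 0.6]
grip_width: 93.0
```

Run:
```python
from h import *
s=readout.state(); print(s['time_s'],s['tool_pos'],np.round(s['tool_rot'],3).tolist(),s['wrist_force'])
im=viewer.grab_frame('scene'); k=im[130:270,290:460]
cv2.imwrite('pics/c.png',cv2.resize(k[:,:,::-1],None,fx=4,fy=4,interpolation=cv2.INTER_CUBIC))
print(proj('scene',[s['tool_pos'],s['tool_pos']-[0,0,11],[529,84,168],[529,84,122]]))
cs=lambda u,v:np.array((160+u/2.4,130+v/2.4))-.3
ct=lambda u,v:np.array((150+u/2.4,120+v/2.4))-.3
print('knob top',tri(cs(458,133),ct(323,250)),'tape top c',tri(cs(456,152),ct(326,250)))
```

```text
2.7 [531.29335476  89.2498207  230.62425825] [[-0.0, 0.183, 0.983], [0.0, 0.983, -0.183], [-1.0, 0.0, -0.0]] [-0.44203823  0.44006269  0.56894236]
[[350.98142611 167.94679185]
 [350.88460958 171.30021231]
 [349.30879999 185.37975246]
 [348.96230806 198.29943744]]
knob top (array([527.08832917,  84.54780319, 167.87089873]), np.float64(0.8931179288403934)) tape top c (array([529.04797878,  83.82293411, 140.9197554 ]), np.float64(0.9030079209322094))
```

View pics/c.png

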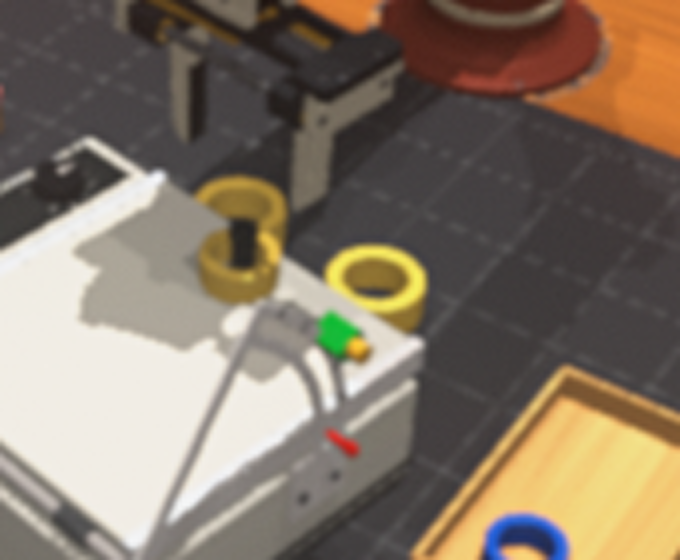

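Picture 3: the gripper is above the knob's roll (px ~(350,195)) and centred as calculated. Going down and closing.

Request:
jog_arm(
  plan=[
    {"linear": [-0.1,-0.2,-1.4],"turn": 0},
    {"linear": [-0.1,-0.2,-1.4],"turn": 0},
    {"linear": [-0.1,-0.1,-1.4],"turn": 0},
    {"linear": [0,0,-1.4],"turn": 0},
    {"linear": [0,0,-1.4],"turn": 0},
    {"linear": [0,0,-1.2],"turn": 0},
    {"linear": [0,0,-1.1],"turn": 0},
    {"linear": [0,0,0],"turn": 0},
    {"linear": [0,0,0],"turn": 0},
  ],
)

```text
time_s: 3.65
tool_pos: [528.1, 85.6, 137.7]
tool_rot: [[-0.0, 0.179, 0.984], [0.0, 0.984, -0.179], [-1.0, 0.0, -0.0]]
wrist_force: [-0.7, -0.9, 0.6]
grip_width: 93.2
```

Request:
jog_arm(
  plan=[
    {"linear": [0,0,0],"turn": 0},
    {"linear": [0,0,0],"turn": 0},
    {"linear": [0,0,0],"turn": 0},
    {"linear": [0,0,0],"turn": 0},
    {"linear": [0,0,0],"turn": 0},
    {"linear": [0,0,0],"turn": 0},
    {"linear": [0,0,0],"turn": 0},
  ],
  fingers=0,
  newtons=12,
)

```text
time_s: 4.35
tool_pos: [528.1, 85.1, 137.7]
tool_rot: [[0.0, 0.18, 0.984], [-0.0, 0.984, -0.18], [-1.0, -0.0, 0.0]]
wrist_force: [-0.1, 0.2, 0.4]
grip_width: 56.2
```

Request:
jog_arm(
  plan=[
    {"linear": [0,0,0],"turn": 0},
    {"linear": [0,0,0.5],"turn": 0},
    {"linear": [0,0,1],"turn": 0},
    {"linear": [0,0,1],"turn": 0},
    {"linear": [0,0,1],"turn": 0},
    {"linear": [0,0,1],"turn": 0},
    {"linear": [0,0,1],"turn": 0},
    {"linear": [0,0,1.5],"turn": 0},
    {"linear": [0,0,1.5],"turn": 0},
    {"linear": [0,0,1.5],"turn": 0},
    {"linear": [0,0,0],"turn": 0},
  ],
  fingers=-0.1,
  newtons=20,
)

```text
time_s: 5.45
tool_pos: [529.4, 85.4, 240.1]
tool_rot: [[0.005, 0.18, 0.984], [0.001, 0.984, -0.18], [-1.0, 0.002, 0.005]]
wrist_force: [0.0, -0.1, -1.0]
grip_width: 56.0
```

Run:
```python
from h import *
s=readout.state(); print(s['time_s'],s['tool_pos'],s['wrist_force'])
im=viewer.grab_frame('scene'); k=im[120:270,280:490]
cv2.imwrite('pics/d.png',cv2.resize(k[:,:,::-1],None,fx=3.7,fy=3.7,interpolation=cv2.INTER_CUBIC))
```

```text
5.45 [529.43442547  85.39988008 240.10271942] [ 0.04601494 -0.10504479 -0.96742121]
```

View pics/d.png

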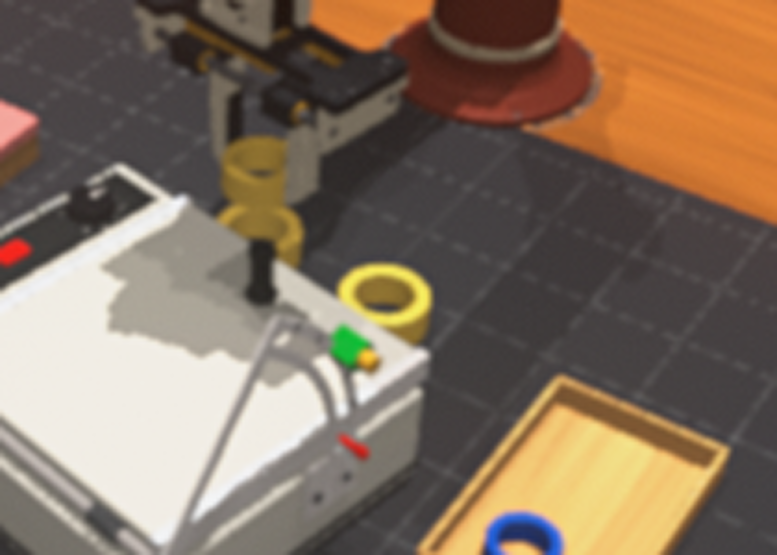

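Picture 4: the roll is in the gripper at crop (255,170), the knob at (262,272) is free, and the lid is shut. On to the tray's near end.

Request:
jog_arm(
  plan=[
    {"linear": [-0.9,2.5,0],"turn": 0},
    {"linear": [-0.9,2.5,0],"turn": 0},
    {"linear": [-0.9,2.5,0],"turn": 0},
    {"linear": [-0.9,2.5,0],"turn": 0},
    {"linear": [-0.9,2.5,0],"turn": 0},
    {"linear": [-0.9,2.5,0],"turn": 0},
    {"linear": [-0.9,2.5,0],"turn": 0},
    {"linear": [-0.9,2.5,0],"turn": 0},
    {"linear": [-0.9,2.5,0],"turn": 0},
    {"linear": [-0.9,2.5,0],"turn": 0},
    {"linear": [0,0,-2],"turn": 0},
    {"linear": [0,0,-2],"turn": 0},
    {"linear": [0,0,-2],"turn": 0},
    {"linear": [0,0,-2],"turn": 0},
    {"linear": [0,0,-2],"turn": 0},
    {"linear": [0,0,-2],"turn": 0},
    {"linear": [0,0,-2],"turn": 0},
    {"linear": [0,0,-2],"turn": 0},
    {"linear": [0,0,-1],"turn": 0},
    {"linear": [0,0,0],"turn": 0},
  ],
)

```text
time_s: 7.5
tool_pos: [436.9, 334.2, 65.9]
tool_rot: [[-0.003, 0.18, 0.984], [-0.003, 0.984, -0.18], [-1.0, -0.003, -0.003]]
wrist_force: [-0.5, 0.5, -0.9]
grip_width: 56.1
```

Run:
```python
from h import *
s=readout.state(); print(s['time_s'],s['tool_pos'],s['wrist_force'])
im=viewer.grab_frame('scene'); k=im[180:340,360:540]
cv2.imwrite('pics/e.png',cv2.resize(k[:,:,::-1],None,fx=3.7,fy=3.7,interpolation=cv2.INTER_CUBIC))
```

```text
7.5 [436.90969709 334.21626105  65.87233321] [-0.49682363  0.53112827 -0.92266984]
```

View pics/e.png

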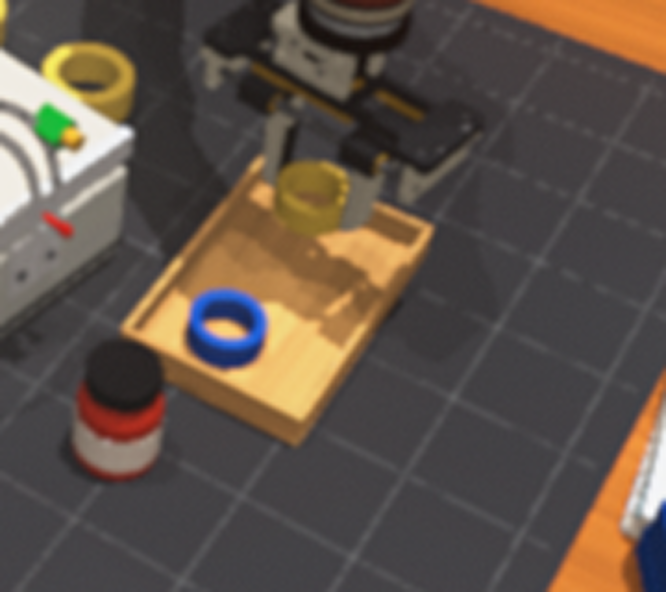

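Picture 5: the roll (crop (312,197)) hangs inside the near half of the tray, clear of the blue roll and the walls.

Request:
jog_arm(
  plan=[
    {"linear": [0,0,-1.2],"turn": 0},
    {"linear": [0,0,-1.2],"turn": 0},
    {"linear": [0,0,-1.2],"turn": 0},
    {"linear": [0,0,-0.5],"turn": 0},
    {"linear": [0,0,0],"turn": 0},
    {"linear": [0,0,0],"turn": 0},
  ],
)

```text
time_s: 8.15
tool_pos: [438.2, 335.3, 26.6]
tool_rot: [[0.0, 0.18, 0.984], [0.0, 0.984, -0.18], [-1.0, 0.0, 0.0]]
wrist_force: [1.1, -0.3, -0.7]
grip_width: 56.0
```

Request:
jog_arm(
  plan=[
    {"linear": [0,0,-0.3],"turn": 0},
    {"linear": [0,0,-0.2],"turn": 0},
    {"linear": [0,0,0],"turn": 0},
    {"linear": [0,0,0],"turn": 0},
  ],
)

```text
time_s: 8.55
tool_pos: [438.1, 335.2, 21.7]
tool_rot: [[0.0, 0.18, 0.984], [0.0, 0.984, -0.18], [-1.0, 0.0, 0.0]]
wrist_force: [-0.2, 0.2, -1.0]
grip_width: 56.0
```

Request:
jog_arm(
  plan=[
    {"linear": [0,0,-0.05],"turn": 0},
    {"linear": [0,0,0],"turn": 0},
    {"linear": [0,0,0],"turn": 0},
    {"linear": [0,0,0],"turn": 0},
    {"linear": [0,0,0],"turn": 0},
    {"linear": [0,0,0.6],"turn": 0},
    {"linear": [0,0,1.2],"turn": 0},
    {"linear": [0,0,2],"turn": 0},
    {"linear": [0,0,2.5],"turn": 0},
    {"linear": [0,0,3],"turn": 0},
    {"linear": [0,0,3],"turn": 0},
    {"linear": [0,0,3],"turn": 0},
    {"linear": [0,0,3],"turn": 0},
    {"linear": [0,0,2.7],"turn": 0},
  ],
  fingers=0.65,
)

```text
time_s: 9.95
tool_pos: [438.0, 335.1, 234.0]
tool_rot: [[0.002, 0.18, 0.984], [0.001, 0.984, -0.18], [-1.0, 0.002, 0.001]]
wrist_force: [0.1, 0.2, 0.5]
grip_width: 76.9
```

Request:
jog_arm(
  plan=[
    {"linear": [0.91,-2.5,0],"turn": 0},
    {"linear": [0.91,-2.5,0],"turn": 0},
    {"linear": [0.91,-2.5,0],"turn": 0},
    {"linear": [0.91,-2.5,0],"turn": 0},
    {"linear": [0.91,-2.5,0],"turn": 0},
    {"linear": [0.91,-2.5,0],"turn": 0},
    {"linear": [0.91,-2.5,0],"turn": 0},
    {"linear": [0.91,-2.5,0],"turn": 0},
    {"linear": [0.91,-2.5,0],"turn": 0},
    {"linear": [0.91,-2.5,0],"turn": 0},
    {"linear": [0,0,0],"turn": 0},
    {"linear": [0,0,0],"turn": 0},
  ],
  fingers=0.2,
)

```text
time_s: 11.15
tool_pos: [528.9, 85.2, 231.9]
tool_rot: [[0.001, 0.181, 0.983], [0.001, 0.983, -0.181], [-1.0, 0.001, 0.0]]
wrist_force: [-0.3, 0.8, -0.6]
grip_width: 55.8
```

Run:
```python
from h import *
s=readout.state(); print(s['time_s'],s['tool_pos'],s['wrist_force'],s['grip_width'])
im=viewer.grab_frame('scene'); k=im[110:310,280:500]
cv2.imwrite('pics/f.png',cv2.resize(k[:,:,::-1],None,fx=3,fy=3,interpolation=cv2.INTER_CUBIC))
```

```text
11.15 [528.88400281  85.15186959 231.88341853] [-0.33176191  0.76339061 -0.56124825] 55.78280109511595
```

View pics/f.png

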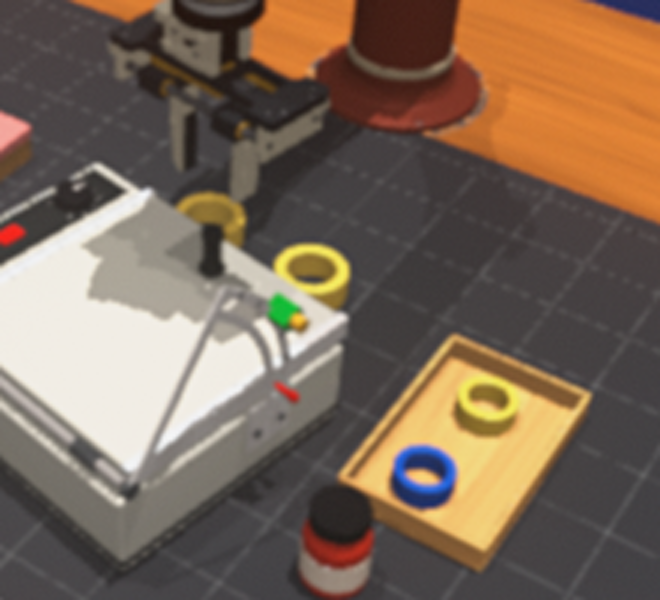

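Picture 6: the yellow roll lies flat in the tray at crop (486,405), beside the untouched blue roll (424,475). The lid is shut and the knob bare. Next I'll descend and grip the knob head.

Request:
jog_arm(
  plan=[
    {"linear": [-0.05,-0.05,-1.3],"turn": 0},
    {"linear": [0,0,-1.3],"turn": 0},
    {"linear": [0,0,-1.3],"turn": 0},
    {"linear": [0,0,-1.3],"turn": 0},
    {"linear": [0,0,-1.3],"turn": 0},
    {"linear": [0,0,-1.3],"turn": 0},
    {"linear": [0,0,0],"turn": 0},
    {"linear": [0,0,0],"turn": 0},
  ],
)

```text
time_s: 12.0
tool_pos: [528.3, 86.1, 153.5]
tool_rot: [[-0.0, 0.178, 0.984], [0.001, 0.984, -0.178], [-1.0, 0.001, -0.0]]
wrist_force: [0.4, 0.2, -0.8]
grip_width: 56.0
```

Request:
jog_arm(
  plan=[
    {"linear": [0,0,0],"turn": 0},
    {"linear": [0,0,0],"turn": 0},
    {"linear": [0,0,0],"turn": 0},
    {"linear": [0,0,0],"turn": 0},
    {"linear": [0,0,0],"turn": 0},
    {"linear": [0,0,0],"turn": 0},
    {"linear": [0,0,0],"turn": 0},
    {"linear": [0,0,0],"turn": 0},
  ],
  fingers=-1,
  newtons=40,
)

```text
time_s: 12.8
tool_pos: [529.1, 86.6, 153.4]
tool_rot: [[0.001, 0.178, 0.984], [0.002, 0.984, -0.178], [-1.0, 0.003, 0.001]]
wrist_force: [1.5, 4.8, 0.4]
grip_width: 19.0
```

Request:
jog_arm(
  plan=[
    {"linear": [0.14,-0.025,0.55],"turn": 0},
    {"linear": [0.14,-0.025,0.55],"turn": 0},
    {"linear": [0.14,-0.025,0.55],"turn": 0},
    {"linear": [0.14,-0.025,0.56],"turn": 0},
    {"linear": [0.19,-0.035,0.54],"turn": 0},
    {"linear": [0.19,-0.035,0.54],"turn": 0},
    {"linear": [0.19,-0.035,0.54],"turn": 0},
    {"linear": [0.19,-0.035,0.54],"turn": 0},
    {"linear": [0.24,-0.045,0.52],"turn": 0},
    {"linear": [0.24,-0.045,0.52],"turn": 0},
    {"linear": [0.24,-0.045,0.52],"turn": 0},
    {"linear": [0.24,-0.045,0.52],"turn": 0},
    {"linear": [0,0,0],"turn": 0},
  ],
)

```text
time_s: 14.1
tool_pos: [553.3, 82.0, 216.2]
tool_rot: [[0.003, 0.179, 0.984], [0.002, 0.984, -0.179], [-1.0, 0.003, 0.003]]
wrist_force: [7.1, 5.9, -11.4]
grip_width: 18.9
```

Run:
```python
from h import *
s=readout.state(); print(s['time_s'],s['tool_pos'],s['wrist_force'],s['grip_width'])
im=viewer.grab_frame('scene'); k=im[130:270,300:460]
cv2.imwrite('pics/g.png',cv2.resize(k[:,:,::-1],None,fx=4,fy=4,interpolation=cv2.INTER_CUBIC))
b=viewer.grab_frame('top')
for c,bs,bt in(('g',(355,420,190,240),(215,245,165,200)),('r',(345,400,190,255),(225,260,170,205))):
    a,d=blob(im,c,bs),blob(b,c,bt); print(c,a,d,tri(a[0],d[0]))
```

```text
14.1 [553.33014346  81.95266101 216.20973684] [  7.11724759   5.90283531 -11.35347851] 18.907002552674573
g (array([373.36708861, 212.82278481]), np.int64(79)) (array([229.29268293, 185.59756098]), np.int64(82)) (array([619.32749879, 214.56872784, 205.1230225 ]), np.float64(0.06903078079773362))h.py:17: RuntimeWarning: Mean of empty slice.
  m={'g':(g>r+40)&(g>b+40),'r':(r>g+60)&(r>b+60)}[col]; v,u=np.nonzero(m); return np.array([u.mean()+x0,v.mean()+y0]),m.sum()
  ret = ret.dtype.type(ret / rcount)
Traceback (most recent call last):
  File "h.py", line 11, in tri
    r=least_squares(lambda q:np.r_[proj('scene',q)[0]-a,proj('top',q)[0]-b],[500,0,150]); return r.x,np.sqrt(2*r.cost)
ValueError: Residuals are not finite in the initial point.
```

View pics/g.png

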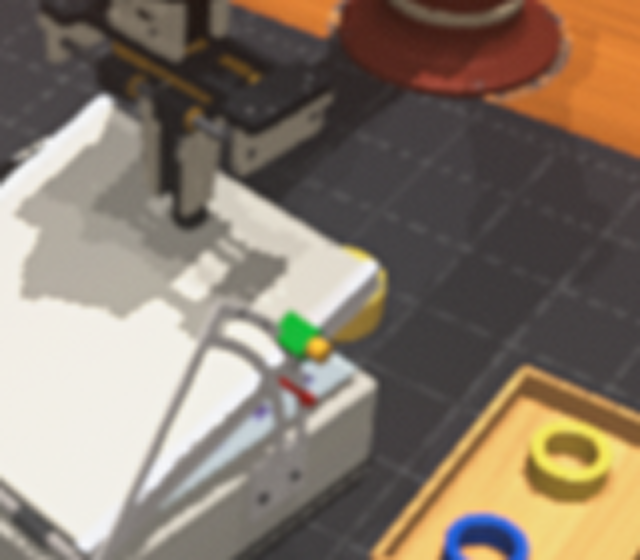

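Picture 7: the lid is opening and the pin (crop (297,390)) is nearing the clip (crop (300,335)). I'll fit the clip angle and the current lid angle with a box model before going on.

```bash
cat >> h.py <<'E'
P0=np.array([621.33,34.04,-.1813])
def polar(r,a,y,p=P0): return U(p,np.c_[125-r*np.cos(a),np.broadcast_to(y,np.shape(r*np.cos(a))),108+r*np.sin(a)])
def mask(im,c,lo=40):
    s=im.astype(int); r,g,b=s[...,0],s[...,1],s[...,2]
    return (g>r+lo)&(g>b+lo) if c=='g' else (r>g+lo)&(r>b+lo)
def hullc(n,pts):
    h=cv2.convexHull(proj(n,pts).astype(np.float32)); m=cv2.moments(h); return np.array([m['m10']/m['m00'],m['m01']/m['m00']]),m['m00']
def clipbox(a,rc,y):
    e,t,n=np.array([-np.cos(a),0,np.sin(a)]),np.array([np.sin(a),0,np.cos(a)]),np.array([0,1,0])
    c=np.array([125,y,108])+rc*e
    return U(P0,[c+i*11*e+j*13*n+k*8*t for i in(-1,1) for j in(-1,1) for k in(-1,1)])
E
python3 - <<'E'
from h import *
im={n:cv2.imread(f'pics/{n}0.png')[:,:,::-1] for n in CAL}
# pin at shut: per-view pixel bias; pin spans y 160..ye
ps=blob(im['scene'],'r',(365,385,230,250))[0]; pt=blob(im['top'],'r',(225,245,188,202))[0]
for y in(170,175,180,185): print('pin y',y,proj('scene',polar(170.,0.,y))[0]-ps,proj('top',polar(170.,0.,y))[0]-pt)
gs,gt=np.array([373.4,212.9]),np.array([229.27,185.45])
for bs,bt,nm in((0,0,'raw'),(proj('scene',polar(170.,0.,180))[0]-ps,proj('top',polar(170.,0.,180))[0]-pt,'pincorr')):
    f=lambda q:np.r_[hullc('scene',clipbox(*q))[0]-bs-gs,hullc('top',clipbox(*q))[0]-bt-gt]
    r=least_squares(f,[.55,170,180],x_scale=[.1,10,10]); print(nm,r.x,r.fun,hullc('scene',clipbox(*r.x))[1],hullc('top',clipbox(*r.x))[1])
im2=viewer.grab_frame('scene'); m=mask(im2,'r',30); m[:,:355]=0;m[:,385:]=0;m[:205]=0;m[245:]=0
v,u=np.nonzero(m); q=np.array([u.mean(),v.mean()]); print('pin now',q,m.sum())
for th in np.arange(.2,.45,.05): print(round(th,2),proj('scene',polar(170.,th,180))[0]-(proj('scene',polar(170.,0.,180))[0]-ps))
E
```

```text
pin y 170 [-3.24063313 -2.54267008] [3.48773834 0.48901421]
pin y 175 [-1.79451046 -1.53143241] [1.6448524  0.16698611]
pin y 180 [-0.34183656 -0.51561358] [-0.19715081 -0.15489437]
pin y 185 [1.11743341 0.50481778] [-2.03826598 -0.47662629]
raw [  0.55853934 170.50231383 180.        ] [-3.57507645  5.47800351  0.61828625 -5.49936984] 124.55686574126594 129.69971014233306
pincorr [  0.55853934 170.50231383 180.        ] [-3.23323989  5.99361709  0.81543705 -5.34447547] 124.55686574126594 129.69971014233306
pin now [376.18181818 223.38181818] 55
0.2 [375.06877464 231.23548488]
0.25 [374.73470098 229.23206696]
0.3 [374.28167505 227.31846038]
0.35 [373.7087443  225.50033602]
0.4 [373.01517913 223.78335913]
```

Run:
```python
from h import *
gs,gt=np.array([373.4,212.9]),np.array([229.27,185.45])
bs,bt=np.array([-.34,-.52]),np.array([-.2,-.15])
for k in(0,1):
    f=lambda q:np.r_[hullc('scene',clipbox(*q))[0]-k*bs-gs,hullc('top',clipbox(*q))[0]-k*bt-gt]
    r=least_squares(f,[.55,180,180],x_scale=[.1,10,10],diff_step=1e-2); print(k,r.x,r.fun,hullc('scene',clipbox(*r.x))[1],hullc('top',clipbox(*r.x))[1])
im2=viewer.grab_frame('scene'); s=im2[205:245,355:390].astype(int)
m=(s[...,0]>s[...,1]+40)&(s[...,1]<s[...,2]+35); v,u=np.nonzero(m); print('pin',u.mean()+355,v.mean()+205,m.sum())
# lid angle from TCP motion: grip at start (529.1,86.6,153.4)
t=readout.state()['tool_pos']; rr=np.array([np.cos(P0[2]),np.sin(P0[2])])
h=U(P0,[125,32.5,108])[0]
for nm,x in(('start',np.array([529.1,86.6,153.4])),('now',t)):
    d=-(x[:2]-h[:2])@rr; z=x[2]-108
    for off in (0,4,-4): print(nm,off,np.hypot(d,z+off),np.arctan2(z+off,d))
k=im2[185:240,345:405]; cv2.imwrite('pics/i.png',cv2.resize(k[:,:,::-1],None,fx=12,fy=10,interpolation=cv2.INTER_CUBIC))
```

```text
0 [  0.54755373 186.50026821 177.34285294] [-0.09609582  0.00457831 -0.08092975  0.05378233] 124.99441639427096 131.82255152147263
1 [  0.55698371 187.12206301 177.11140534] [ 0.10151981 -0.00483972  0.08542564 -0.0567739 ] 124.82895187032409 132.20846021128818
pin 374.3103448275862 227.89655172413794 29
start 0 229.72617532425227 0.19893616262438188
start 4 230.55002847345105 0.21594461231826398
start -4 228.96924603341185 0.18181027672913255
now 0 227.89464796478683 0.4913544866639741
now 4 229.8089937796387 0.5067016528669563
now -4 226.0348812019468 0.4757510476448944
```

Lid angle now is about 0.29 (kinematics 0.29, pin pixel 0.285), and the clip fits at about 0.555. Raising the rest of the way, a touch more rearward to relieve the side load.

Request:
jog_arm(
  plan=[
    {"linear": [0.33,-0.045,0.39],"turn": 0},
    {"linear": [0.24,-0.045,0.39],"turn": 0},
    {"linear": [0.24,-0.045,0.39],"turn": 0},
    {"linear": [0.31,-0.055,0.44],"turn": 0},
    {"linear": [0.31,-0.055,0.44],"turn": 0},
    {"linear": [0.31,-0.055,0.44],"turn": 0},
    {"linear": [0.33,-0.06,0.42],"turn": 0},
    {"linear": [0.33,-0.06,0.42],"turn": 0},
    {"linear": [0.33,-0.06,0.42],"turn": 0},
    {"linear": [0.34,-0.06,0.36],"turn": 0},
    {"linear": [0.34,-0.06,0.36],"turn": 0},
    {"linear": [0.34,-0.06,0.36],"turn": 0},
    {"linear": [0,0,0],"turn": 0},
    {"linear": [0,0,0],"turn": 0},
    {"linear": [0,0,0],"turn": 0},
  ],
)

```text
time_s: 15.8
tool_pos: [586.9, 75.6, 261.5]
tool_rot: [[-0.007, 0.179, 0.984], [0.002, 0.984, -0.179], [-1.0, 0.0, -0.008]]
wrist_force: [4.0, 6.1, -13.3]
grip_width: 19.0
```

```bash
cat > chk.py <<'E'
from h import *
import sys
st=readout.state(); t=st['tool_pos']; print(st['time_s'],t,st['wrist_force'],st['grip_width'])
rr=np.array([np.cos(P0[2]),np.sin(P0[2])]); h=U(P0,[125,32.5,108])[0]
g=lambda x:np.array([-(x[:2]-h[:2])@rr,x[2]-108+8])
a,b=g(np.array([529.1,86.6,153.4])),g(t); print('kin lid',np.arctan2(b[1],b[0])-np.arctan2(a[1],a[0]),np.hypot(*a),np.hypot(*b))
ims={n:viewer.grab_frame(n) for n in CAL}
def red(im,x0,x1,y0,y1):
    s=im[y0:y1,x0:x1].astype(int); m=(s[...,0]>s[...,1]+40)&(s[...,1]<s[...,2]+35); v,u=np.nonzero(m)
    return (np.array([u.mean()+x0,v.mean()+y0]) if len(u) else None),m.sum()
print('pin scene',red(ims['scene'],350,395,200,240),'top',red(ims['top'],215,245,165,202))
for th in(.45,.5,.55,.6): print(th,proj('scene',polar(170.,th,180))[0]+[.34,.52],proj('top',polar(170.,th,180))[0]+[.2,.15])
A=cv2.resize(ims['scene'][190:240,345:405,::-1],(720,600),interpolation=cv2.INTER_CUBIC)
cv2.imwrite(sys.argv[1],A)
E
python3 chk.py pics/j.png
```

```text
15.8 [586.94113228  75.60366571 261.47424016] [  4.01528444   6.05447926 -13.27018558] 18.97359422954328
kin lid 0.5377906641825073 231.44009079912902 231.81050893127315
pin scene (array([369.97619048, 219.5       ]), np.int64(42)) top (array([237.38216561, 177.8343949 ]), np.int64(157))
0.45 [372.19865579 222.17755781] [230.82955309 184.54138148]
0.5 [371.26262293 220.67975721] [230.5049237  182.51884525]
0.55 [370.20530295 219.2998757 ] [230.22345931 180.33717219]
0.6 [369.02705944 218.04335449] [229.9868909  178.00043878]
```

View pics/j.png

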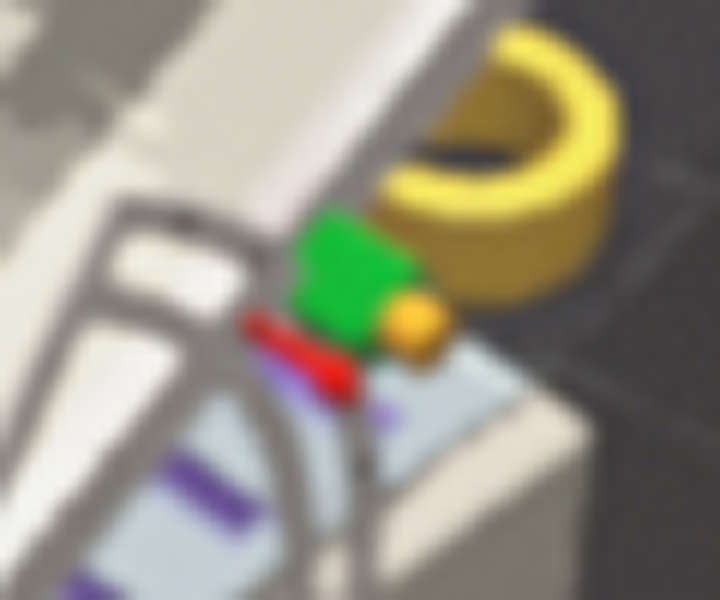

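Picture 8: the pin (crop (305,360)) is close to the clip (green centre (355,285)), with the lid at about 0.54. I'll overlay the clip model to check its angle.

Run:
```python
from h import *
outs=[]
for n,(x0,y0,w,h),b in(('scene',(355,200,30,36),(-.34,-.52)),('top',(215,168,30,36),(-.2,-.15))):
    im=viewer.grab_frame(n); k=cv2.resize(im[y0:y0+h,x0:x0+w,::-1],None,fx=13,fy=13,interpolation=cv2.INTER_CUBIC).copy()
    f=lambda P:((proj(n,P)-b-[x0,y0]+.5)*13).astype(int)
    C=f(clipbox(.557,187,177))
    for i in range(8):
        for j in(1,2,4):
            if i^j>i: cv2.line(k,tuple(map(int,C[i])),tuple(map(int,C[i^j])),(255,255,0),1)
    for a,c in((.5,(255,0,0)),(.557,(255,255,255)),(.6,(255,0,255))):
        L=f(np.vstack([polar(170.,a,180),polar(198.,a,180)])); cv2.line(k,tuple(map(int,L[0])),tuple(map(int,L[1])),c,2)
    outs.append(k)
    m=mask(im,'g'); m[:y0]=0;m[y0+h:]=0;m[:,:x0]=0;m[:,x0+w:]=0; v,u=np.nonzero(m); print(n,u.mean(),v.mean(),u.min(),u.max(),v.min(),v.max())
cv2.imwrite('pics/k.png',np.hstack(outs))
```

```text
scene 373.3690476190476 212.57142857142858 369 379 207 218
top 228.72058823529412 185.77941176470588 224 233 182 191
```

View pics/k.png

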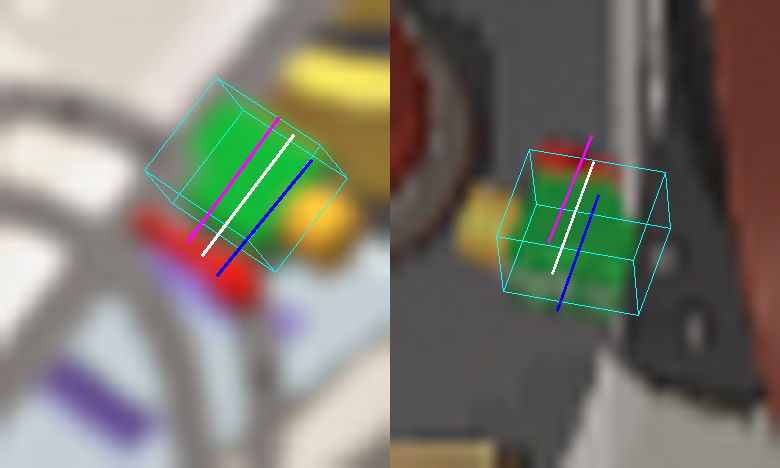

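Picture 9: the model sits on the clip within about 1 px, but it is too wide in y. I'll refit with alternative box sizes and the mask extents to see how sensitive the clip angle is.

Run:
```python
from h import *
im={n:cv2.imread(f'pics/{n}0.png')[:,:,::-1] for n in CAL}
roi={'scene':(355,400,195,230),'top':(215,245,168,200)}
M={}
S=6
for n,(x0,x1,y0,y1) in roi.items():
    big=cv2.resize(im[n][y0:y1,x0:x1],None,fx=S,fy=S,interpolation=cv2.INTER_CUBIC).astype(int)
    r,g,b=big[...,0],big[...,1],big[...,2]; ex=g-np.maximum(r,b); m=(ex>ex.max()*.4)
    M[n]=m; v,u=np.nonzero(m); print(n,ex.max(),m.sum()/S/S,u.mean()/S+x0-.5,v.mean()/S+y0-.5)
def box(q,R,W,H=16):
    a,rc,y=q; e,t,nn=np.array([-np.cos(a),0,np.sin(a)]),np.array([np.sin(a),0,np.cos(a)]),np.array([0,1,0])
    c=np.array([125,y,108])+rc*e
    return U(P0,[c+i*R/2*e+j*W/2*nn+k*H/2*t for i in(-1,1) for j in(-1,1) for k in(-1,1)])
def iou(q,R,W):
    s=0
    for n,b in(('scene',(-.34,-.52)),('top',(-.2,-.15))):
        x0,x1,y0,y1=roi[n]; h=cv2.convexHull(((proj(n,box(q,R,W))-b-[x0,y0]+.5)*S).astype(np.float32))
        m=np.zeros(M[n].shape,np.uint8); cv2.fillConvexPoly(m,h.astype(np.int32),1); m=m>0; s+=(m&M[n]).sum()/(m|M[n]).sum()
    return s/2
from scipy.optimize import differential_evolution as DE
for R,W in((22,26),(26,22),(22,20),(22,16),(26,16),(16,22)):
    r=DE(lambda q:-iou(q,R,W),[(.4,.75),(160,195),(165,190)],seed=0,maxiter=40,popsize=10,polish=False); print(R,W,r.x,-r.fun)
```

```text
scene 136 71.30555555555556 373.3718348266459 212.81619270224647
top 75 92.05555555555556 229.33745725206197 185.83549587608127
22 26 [  0.54110732 186.41779446 175.70516354] 0.6219114100060299
26 22 [  0.54070612 186.14705288 177.22028195] 0.6243697265260534
22 20 [  0.55393567 188.16392023 176.8580445 ] 0.7313730380679238
22 16 [  0.54981987 187.29751614 175.97737685] 0.7329980732079535
26 16 [  0.54426704 186.98985384 175.4200951 ] 0.6546923518742291
16 22 [  0.53996934 187.19863012 177.17151622] 0.7528432909667118
```

Request:
jog_arm(
  plan=[
    {"linear": [0.1,-0.02,0.12],"turn": 0},
    {"linear": [0,0,0],"turn": 0},
    {"linear": [0,0,0],"turn": 0},
    {"linear": [0,0,0],"turn": 0},
    {"linear": [0,0,0],"turn": 0},
  ],
)

```text
time_s: 16.5
tool_pos: [588.0, 75.4, 262.5]
tool_rot: [[-0.007, 0.179, 0.984], [0.002, 0.984, -0.178], [-1.0, 0.0, -0.008]]
wrist_force: [3.2, 5.2, -12.9]
grip_width: 19.2
```

```bash
python3 chk.py pics/l.png | head -3
python3 - <<'E'
from h import *
a=viewer.grab_frame('scene'); cv2.imwrite('pics/m.png',cv2.resize(a[110:330,190:490,::-1],None,fx=2.6,fy=2.6,interpolation=cv2.INTER_CUBIC))
E
```

```text
16.5 [587.95582808  75.40256924 262.53655419] [  3.22775189   5.19608438 -12.89233637] 19.203897175636556
kin lid 0.5441867125331478 231.44009079912902 231.81312819682833
pin scene (array([369.97619048, 219.5       ]), np.int64(42)) top (array([236.98076923, 177.62179487]), np.int64(156))
```

View pics/m.png

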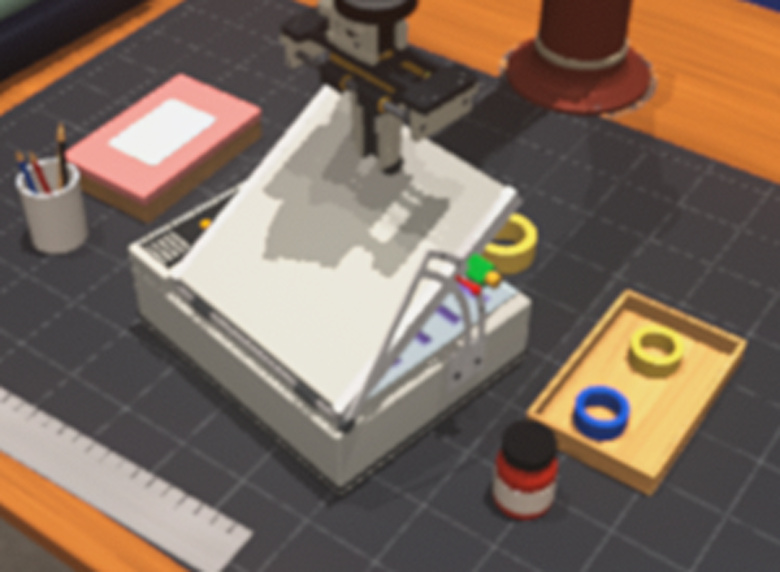

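Picture 10: the lid is held open with the pin (470,286) at the clip (482,268). The roll is in the tray (656,350), and the blue roll, jar and cup are where they were. The hold is steady.

```bash
python3 -c "
from station import job_done; print(job_done())"
```

```text
the job is handed in; nothing more can be done
None
```

The yellow roll is in the tray and the lid is held open at the clip. I handed the job in at about 16.5 s with the gripper still holding the knob at 40 N.

- **Tape:** I lifted the roll off the knob with the lid shut. It lies flat in the empty near half of the tray, beside the blue roll.
- **Lid angle:** arm kinematics put the lid at 0.544 rad, and the red pin's image position gave about 0.543 rad.
- **Clip angle:** the fits put the clip at 0.54–0.557 rad, depending on the box size assumed. The clip's image did not match the stated 26 mm width well. The pin should be level within about 0.01 rad, roughly 2 mm.
- **Hold:** the pose was steady, with about 14 N on the wrist, of which 5 N is sideways. The grip width stayed at about 19 mm with no sign of slipping. That is between the stem (18 mm) and the head (22 mm), so I'm not certain which part the pads hold.
- **Other things:** in the last picture the blue roll, jar, pen cup and clip look unmoved. The clip's measured position shifted by about 0.6 px at most, with the pin partly hiding it.
- **Check that disagreed:** the top-camera pin reading was spoiled by the red jar, so I ignored it.

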